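# Tuck the hatch tab of the dry-goods box under its lip

### The arm

A 7-joint arm with a two-finger parallel gripper is mounted at the origin on the work surface. World frame = base frame: x ahead of the robot, y to its left, z up, the work surface at z = 0. Lengths are in m, angles in rad, forces in N, time in s.
With the tool pointing down it reaches from about 0.375 to 0.925 m from the base axis. Payload 3.1 kg.
Tool frame: the origin (TCP) lies at the very end of the fingers, on their centre line; the grasp point (between the pads) lies ctrl.pinch_z behind it (ctrl.pinch_z is the distance from the TCP to the grasp point, in m); z points along the fingers, y is the line along which they close (so a half turn about z gives the same grasp; the last joint's range is limited). The gripper opens to 85 mm and grips with 20 to 120 N. Pads are 22 mm wide; open, the fingers measure 114 mm over their backs; the gripper's body (76 mm by 85 mm) begins 54 mm behind the grasp point. The pads swing forward as they close: fully open they stand 13 mm farther back than shut.
Start: joints at [1.24, 0.383, 0.044, 1.598, -0.018, 1.161, -0.05], TCP at [0.15, -0.632, 0.206] pointing down, gripper open.
Joint ranges: [-2.61, 2.61], [-0.41, 2.15], [-1.48, 1.57], [0, 2.5], [-1.57, 4.71], [0.05, 1.97], [-2.85, 2.85]. Speed limits (rad/s): [2.79, 2.79, 3.14, 3.14, 3.14, 3.14, 3.14].

### API

Orientations are given as a 3x3 rotation matrix whose columns are the frame's x, y, z axes.
In Python, from rig import ctrl gives the robot as it stands.
- The arm moves only by the tool servo_tool, never from a script. Its argument "deltas" is text: rows parted by semicolons, each of 7 numbers parted by spaces: the shift along the tool's x, y, z as a fraction of full scale, then the turn, a rotation vector about the tool's x, y, z as a fraction of full scale, then the opening, from 0 (shut) to 1 (fully open). A call has 1 to 12 rows; each row shifts and turns the commanded pose from where the row before left it, along the tool's axes as they then stand; what a row does not reach is not made up. Full scale, the value 1, is 100 mm for a shift and 90 degrees for a turn. A row lasts 1/8 s, in which the tool goes at most 62.5 mm and 10.7 degrees, less where a joint would pass 70% of its speed; a pose out of reach is approached as far as the arm can. A call with a number of a shift or a turn outside -1 to 1 is refused whole. A call with a gripper value outside its range is refused whole. The fingers move at their own pace and stop on an object; "force" is the grip in N (left out, the last holds). Time passes only in rows, so rows that do not move let the fingers close. It gives the time, the measured TCP pose, the force, the opening and the grip force at its end, in the units of the state.
- ctrl.get_state(): the state, without advancing time (a new reading comes with each control period).
- ctrl.capture(name): name is "scene" or "top" or "wrist"; returns a dict with "image" (420x560x3 uint8, red, green, blue), "camera_matrix" (3x3 intrinsics, pixels), "position" and "attitude" of the camera in the world; the wrist camera has in their place "tool_from_camera" (4x4, takes a point from camera to tool coordinates, whose origin is the TCP and whose axes are the flange's). Camera axes: x right, y up, looking along -z (the intrinsics and any distortion apply to the point x, -y, -z); pixel columns grow to the right and rows downward; lengths in m; the calibration is good to about 2 mm. The wrist camera is an equidistant fisheye: a pixel r from the principal point sees the ray r / f radians off the axis. A picture is of the moment at which its call begins: read the wrist's pose just before it. There is no depth.
- ctrl.job_done(): hands the job in; it is judged then, once.
The state is a dict: "time": time; "q": joint angles; "dq": joint speeds; "joint_efforts": joint torques, N m; "ee_pos": TCP position; "tcp_rot": TCP orientation; "contact_force": force on the tool from outside, world axes, zero at the start; "ft_torque": the same for the moment, N m; "gripper_width": finger opening in m; "grasp_force": force on a finger pad.
Only numpy, scipy, OpenCV 4.12 (cv2) and the standard library are available. Lean on these libraries where they do the work, as an engineer would, in place of code of your own. Each camera call takes 0.05 s, during which the arm holds its last target. There are 200 camera calls.

### The job

Close the hatch of the metal dry-goods box: with the fingertips, fold its hinged white tab over until it lies flat, then push it along towards the lip until its free edge is fully tucked beneath the lip and it stays shut by itself, and take the hand away. Only push and press gently, do not pinch the tab, and leave the pitcher, glass, canister and scoop standing where they are.

Things in the scene. Friction and masses are not known exactly. Their poses are not given: they have to be found in the camera images.
- caddy: Low closed metal dry-goods box, fixed to the counter, 180 (x) x 150 (y) x 80 (z) mm. Origin at the centre of its underside, z up. Its +x runs from the tab's hinge to the retaining lip; its flat top deck is at z = 80 mm and has an opening (x -25 to 30 mm, y +-40 mm) that the tab covers. Two cheeks, 12 mm high, stand on the deck at y = +-58 mm, x -66 to -22 mm, and carry the hinge pin in slots.
- tab (a joint): Hinge of the tab, rad: 0 = flat on the deck, about 1.57 = standing upright, limit 1.6; starts at 1.15 to 1.4. Axis along the box's y, through point tab_hinge. A light spring (rest at 1.35 rad, 0.06 N m/rad, friction 0.02 N m) lifts the tab part of the way up again (to about 0.5 rad or more) whenever it is let go flat and is not held beneath the lip.
- tab_slide (a joint): How far the tab and its hinge pin have slid in their slots along the box's +x (towards the lip), m: 0 = drawn back, 0.022 = fully home; starts at 0 to 0.003. Stiff: about 4 N of friction, stays where it is left. With the tab flat, its free edge meets the front of the lip at 0.007; if it is pushed farther than that before the tab is flat, the tab lands on top of the lip and must be pushed back.
- tab_hinge (a point): Middle of the tab's hinge pin: box x = -55 mm + slide, y = 0, z = 82.5 mm; axes as the box.
- tab_step (a point): On the tab's outer face (the upper face when flat), in the middle of its width, 50 mm from the hinge axis, at the foot of the thumb step's upright face. The tab's own axes: x from hinge to free edge, y along the hinge, z out of the outer face (up when flat). The thumb step is a raised bar 60 mm wide in y and 8 mm high, x 50 to 55 mm from the hinge, with an upright face towards the hinge for a fingertip to push on and a slope towards the free edge.
- tab_edge (a point): Middle of the tab's free edge, 90 mm from the hinge axis; axes as tab_step.
- tab_plate: The white plastic tab itself, 4 to 90 mm from the hinge axis, 100 mm wide, 2.5 mm thick (own z 0 to 2.5 mm), origin on the hinge axis, axes as tab_step. When open, its outer face looks towards the hinge side (the box's -x).
- tab_pad: Black sealing pad on the tab's underside, 72 x 86 x 2 mm, origin on the hinge axis; it is the inner face, turned to the lip while the tab stands open.
- lip_edge (a point): Middle of the lower front edge of the metal retaining lip: box x = 42 mm, z = 87.5 mm (7.5 mm over the deck). The lip is a bar 124 mm wide in y, 28 mm deep in x (box x 42 to 70 mm), 4 mm thick, top at 91.5 mm; beneath it a slot 18 mm deep takes the tab's edge, with 2.5 mm to spare over the flat tab.
- pitcher: White plastic blender pitcher, 116 mm across, 190 mm high, handle to its +y (reaching 103 mm from the axis); origin at the centre of its underside. Loose; leave alone.
- glass: Glass cup, 72 mm across, 110 mm high; origin at the centre of its underside. Loose; leave alone.
- canister: Steel canister, 90 mm across, 130 mm high; origin at the centre of its underside. Loose; leave alone.
- scoop: Red plastic scoop lying flat, bowl 70 x 55 x 35 mm, handle 95 mm along its +x; origin at the centre of the bowl's underside. Loose; leave alone.
Not all that is in view belongs to the job. Leave any blue, turquoise or yellow look-alike of the caddy alone.

How it is judged:
By the outcome, as a careful person would: the job done as asked, in the order asked, and still so for the second after the job is handed in, with the robot touching nothing.
It also fails if it takes over 38 s, if anything falls off the work surface, if the arm or the gripper's body presses on something with over 40 N, if the wrist force passes 120 N, or if a joint passes its speed limit or range.

## Working session

There is one attempt and no reset: what is moved stays moved. The work goes in short steps, Python scripts to look and compute and a tool call to move; the robot and the scene stay as the last step left them, time stands still between calls to the robot, and variables do not carry over. Pictures are saved under pics/ and viewed, at most 10 in all, crops included, and the job is handed in when it is done.

Besides the shell and the picture viewer there is one more tool, called after "Emit:" as name(argument=value, ...), one argument or row to a line, values as JSON. servo_tool: Moves the arm, as the interface text tells. Its arguments: {"type":"object","properties":{"deltas":{"type":"string"},"force":{"type":"number"}},"required":["deltas"]}

```bash
mkdir -p pics; cat > h.py <<'E'
import numpy as np, cv2
from rig import ctrl
def snap(n,f):
    c=ctrl.capture(n); cv2.imwrite(f,cv2.cvtColor(c["image"],cv2.COLOR_RGB2BGR)); return c
E
python3 - <<'E'
from h import *
import pickle
s=ctrl.get_state(); print(s["time"],s["ee_pos"],np.round(s["tcp_rot"],3),s["gripper_width"],ctrl.pinch_z)
d={}
for n in("scene","top"):
    d[n]=snap(n,f"pics/{n}0.png"); print(n,d[n]["camera_matrix"],d[n]["position"],d[n]["attitude"],[k for k in d[n]])
pickle.dump(d,open("d.pkl","wb"))
E
```

```text
0.0 [ 0.14972726 -0.63148515  0.20498463] [[ 0.973  0.231 -0.001]
 [ 0.231 -0.973  0.002]
 [-0.    -0.003 -1.   ]] 0.08530103458877583 0.0187
scene [[418.11267393   0.         278.91384744]
 [  0.         418.11267393 207.79649106]
 [  0.           0.           1.        ]] [1.08097673 0.75613304 0.85962681] [[-0.81591967 -0.34486927  0.46404772]
 [ 0.57776373 -0.51625793  0.63219208]
 [ 0.0215447   0.78392789  0.62047795]] ['image', 'camera_matrix', 'position', 'attitude']
top [[458.28812713   0.         275.82547264]
 [  0.         458.28812713 210.37673331]
 [  0.           0.           1.        ]] [ 0.3753969  -0.01367143  1.25116846] [[ 1.37812765e-02  9.94357471e-01 -1.05182209e-01]
 [-9.99905025e-01  1.36913195e-02 -1.57728057e-03]
 [-1.28297492e-04  1.05193956e-01  9.94451716e-01]] ['image', 'camera_matrix', 'position', 'attitude']
```

```bash
ls; ls pics
```

```text
d.pkl
h.py
pics
scene0.png
top0.png
```

View pics/scene0.png

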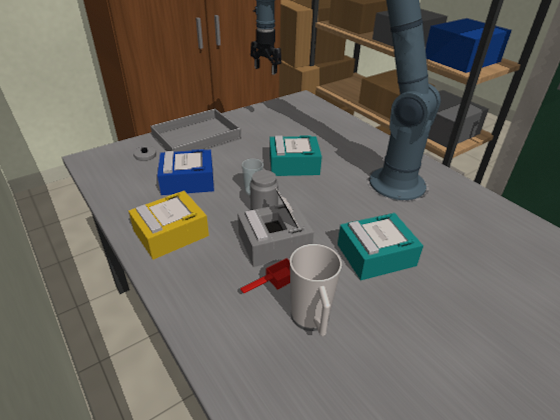

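View pics/top0.png

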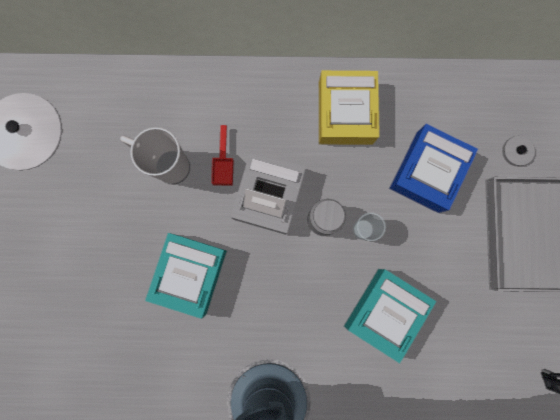

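The target is the grey metal box, at top (270,195) and scene (275,230), with its tab open and lip at (275,170). These could be mistaken for it in the top view: yellow (349,108), blue (434,168), teal (186,277) and teal (391,315), all coloured and shut, so I leave them. I'll check the choice in a close crop.

```bash
python3 - <<'E'
import cv2,numpy as np
a=cv2.imread("pics/top0.png")[145:245,215:355]; b=cv2.imread("pics/scene0.png")[165:275,225:325]
a=cv2.resize(a,None,fx=5.7,fy=5.7,interpolation=cv2.INTER_CUBIC)[:570]
cv2.imwrite("pics/c1.png",a)
b=cv2.resize(b,None,fx=5,fy=5,interpolation=cv2.INTER_CUBIC); cv2.imwrite("pics/c2.png",b)
E
```

```text
(no output)
```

View pics/c1.png

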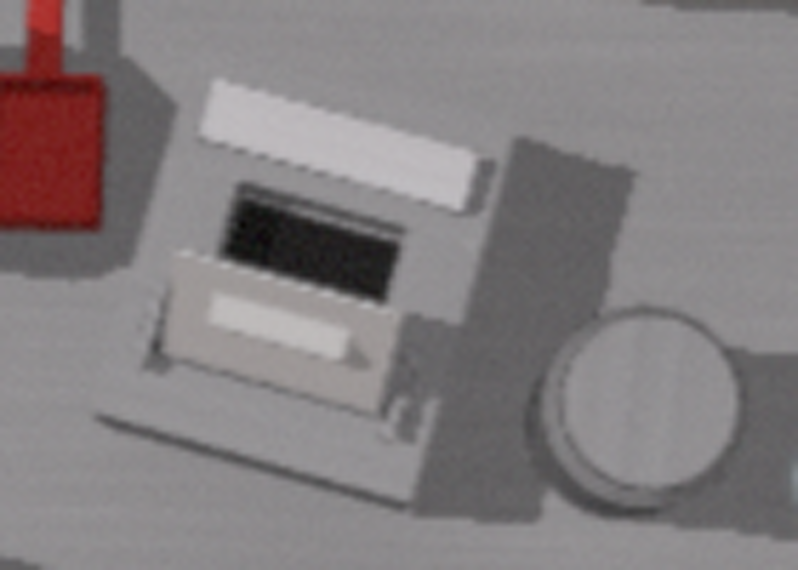

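View pics/c2.png

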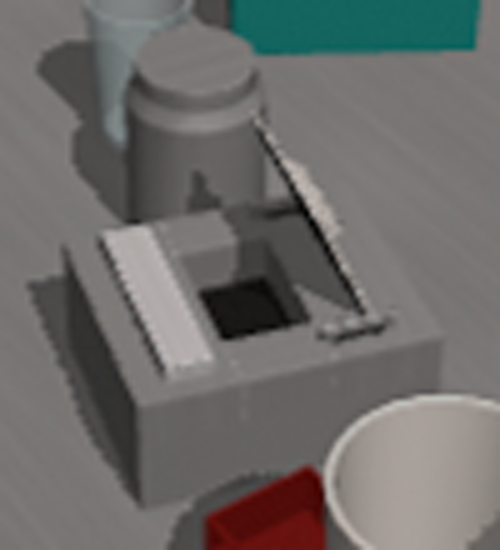

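The crops confirm the choice: a grey metal box with its tab standing open, lip at crop 1 (340,145), tab free edge from (175,252) to (402,308), and the canister close by on the -y side. Next I fit the box pose.

```bash
cat >> h.py <<'E'
def proj(c,P):
    p=(np.asarray(P)-c["position"])@c["attitude"]; p=p*[1,-1,-1]; q=p@np.asarray(c["camera_matrix"]).T
    return q[:,:2]/q[:,2:]
def box2w(v,P):
    c,s=np.cos(v[2]),np.sin(v[2]); P=np.asarray(P,float)
    return np.c_[v[0]+c*P[:,0]-s*P[:,1],v[1]+s*P[:,0]+c*P[:,1],P[:,2]]
E
python3 - <<'E'
from h import *
import pickle
from scipy.optimize import least_squares
d=pickle.load(open("d.pkl","rb"))
T=[((215,80),(70,62,91.5)),((478,155),(70,-62,91.5)),((465,212),(42,-62,91.5)),((200,135),(42,62,91.5)),((97,415),(-90,75,80)),((412,505),(-90,-75,80))]
S=[((65,245),(90,-75,80)),((138,405),(90,75,80)),((440,342),(-90,75,80)),((100,235),(70,-62,91.5)),((213,358),(42,62,91.5)),((165,375),(70,62,91.5))]
pt=np.array([a for a,_ in T])/5.7+[215,145]; ps=np.array([a for a,_ in S])/5+[225,165]
bt=np.array([b for _,b in T])/1e3; bs=np.array([b for _,b in S])/1e3
f=lambda v:np.r_[(proj(d["top"],box2w(v,bt))-pt).ravel(),(proj(d["scene"],box2w(v,bs))-ps).ravel()]
r=least_squares(f,[.42,0,-.25],loss="soft_l1"); v=r.x; print(v,np.round(f(v).reshape(-1,2),1).tolist())
te=np.array([(175,252),(402,308),(165,352),(380,412)])/5.7+[215,145]
def tab(a,s):
    L=np.array([.09,.09,.004,.004]);Z=np.array([.0025]*2+[.0025]*2)
    return np.c_[-.055+s+L*np.cos(a)-Z*np.sin(a),[.05,-.05,.05,-.05],.0825+L*np.sin(a)+Z*np.cos(a)]
r=least_squares(lambda u:(proj(d["top"],box2w(v,tab(*u)))-te).ravel(),[1.2,.002]); print(r.x,np.round(r.fun,1))
print(((proj(d["scene"],box2w(v,tab(*r.x)))-[225,165])*5).round())
print("edge",box2w(v,tab(*r.x))[:2]); np.save("v.npy",v)
# other objects
def ground(px,z,c=d["top"]):
    K=c["camera_matrix"]; ray=c["attitude"]@np.array([(px[0]-K[0,2])/K[0,0],-(px[1]-K[1,2])/K[1,1],-1]); t=(z-c["position"][2])/ray[2]; return c["position"]+t*ray
print("can",ground((329,215),.13),"glass",ground((370,225),.11),"pitcher",ground((156,152),.19))
E
```

```text
[ 0.54688053  0.00811043 -0.25968625] [[-0.2, -0.1], [0.1, -0.5], [-0.5, -0.1], [-0.6, 0.6], [-1.3, -0.3], [-0.3, -0.3], [-1.0, -1.2], [-0.2, 0.1], [0.5, -1.8], [-0.3, -1.0], [0.1, -0.7], [-0.1, -1.8]]
[1.13680872e+00 9.13692362e-04] [-0.1 -0.7  0.3  0.7 -0.3 -0.1 -0.3 -0.1]
[[313. 213.]
 [249. 110.]
 [368. 309.]
 [304. 205.]]
edge [[ 0.54182977  0.06118697  0.16520789]
 [ 0.51615204 -0.03546009  0.16520789]]
can [ 0.48435728 -0.14271022  0.13      ] glass [ 0.46264069 -0.24735471  0.11      ] pitcher [0.62228443 0.27271924 0.19      ]
```

Emit:
servo_tool(
  deltas="0 0 -0.05 0 0 0.105 0; 0 0 -0.05 0 0 0.105 0; 0 0 -0.05 0 0 0.105 0; 0.1 -0.5 0 0 0 0 0; 0.1 -0.5 0 0 0 0 0; 0.1 -0.5 0 0 0 0 0; 0.1 -0.5 0 0 0 0 0; 0.1 -0.5 0 0 0 0 0; 0.1 -0.5 0 0 0 0 0; 0.1 -0.5 0 0 0 0 0; 0.1 -0.5 0 0 0 0 0; 0.1 -0.5 0 0 0 0 0",
  force=20,
)

```text
time: 1.6
ee_pos: [0.3536, -0.2194, 0.2211]
tcp_rot: [[0.966, -0.259, -0.0], [-0.259, -0.966, -0.0], [-0.0, 0.0, -1.0]]
contact_force: [0.5, -0.5, 0.6]
gripper_width: -0.0002
grasp_force: 0.0
```

```bash
cat >> h.py <<'E'
def where(p=1):
    v=np.load("v.npy"); s=ctrl.get_state(); R=np.array([[np.cos(v[2]),np.sin(v[2])],[-np.sin(v[2]),np.cos(v[2])]])
    b=R@(s["ee_pos"][:2]-v[:2]); tr=s["tcp_rot"]
    F=s["contact_force"]; print("t",round(s["time"],2),"box xyz mm",np.round(np.r_[b,s["ee_pos"][2]]*1e3,1),"yawerr deg",np.degrees(np.arctan2(tr[1,0],tr[0,0])-v[2]).round(1),"tz",tr[:,2].round(3),"F box",np.r_[R@F[:2],F[2]].round(2),"w",s["gripper_width"])
    return s
E
python3 -c "
from h import *
where()"
```

```text
t 1.6 box xyz mm [-128.4 -269.5  221.1] yawerr deg -0.1 tz [-0. -0. -1.] F box [ 0.6  -0.39  0.63] w -0.00017919185077768418
```

Emit:
servo_tool(
  deltas="0.08 -0.45 0 0 0 0 0; 0.08 -0.45 0 0 0 0 0; 0.08 -0.45 0 0 0 0 0; 0.08 -0.45 0 0 0 0 0; 0.08 -0.45 0 0 0 0 0; 0.05 -0.4 0 0 0 0 0; 0 0 0 0 0 0 0; 0 0 0 0 0 0 0",
)

```text
time: 2.6
ee_pos: [0.4649, 0.0225, 0.2209]
tcp_rot: [[0.966, -0.259, -0.001], [-0.259, -0.966, -0.001], [-0.001, 0.001, -1.0]]
contact_force: [-0.2, -0.1, -0.5]
gripper_width: -0.0
grasp_force: 0.0
```

```bash
python3 - <<'E'
from h import *
s=where(); c=snap("wrist","pics/w1.png"); T=np.array(c["tool_from_camera"]); print(T.round(3),c["camera_matrix"][0],c["camera_matrix"][1],[k for k in c])
import pickle; pickle.dump((s,c),open("w1.pkl","wb"))
E
```

```text
t 2.6 box xyz mm [-82.9  -7.1 220.9] yawerr deg -0.1 tz [-0.001 -0.001 -1.   ] F box [-0.18 -0.11 -0.53] w -3.8798980668545064e-05
[[-0.001  0.961  0.278  0.07 ]
 [ 1.     0.001  0.     0.001]
 [-0.     0.278 -0.961 -0.167]
 [ 0.     0.     0.     1.   ]] [325.1922621    0.         282.28066629] [  0.        325.1922621 203.5868304] ['image', 'camera_matrix', 'tool_from_camera']
```

View pics/w1.png

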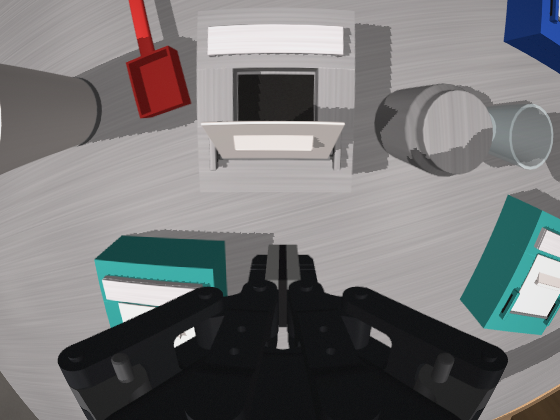

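The wrist view shows the grey box ahead, lip from (208,27) to (343,54), tab edge from (202,123) to (345,122), rear deck corners (199,191) and (353,192), and the canister well clear at (450,130). I refine the pose from these points.

```bash
cat >> h.py <<'E'
def wproj(s,c,P):
    T=np.array(c["tool_from_camera"]); pt=(np.asarray(P)-s["ee_pos"])@s["tcp_rot"]
    pc=((pt-T[:3,3])@T[:3,:3])*[1,-1,-1]; K=c["camera_matrix"]
    rho=np.hypot(pc[:,0],pc[:,1]); th=np.arctan2(rho,pc[:,2])
    return np.c_[K[0,2]+K[0,0]*th*pc[:,0]/rho,K[1,2]+K[1,1]*th*pc[:,1]/rho]
def tab(a,s):
    L=np.array([.09,.09]);Z=np.array([.0025]*2)
    return np.c_[-.055+s+L*np.cos(a)-Z*np.sin(a),[.05,-.05],.0825+L*np.sin(a)+Z*np.cos(a)]
E
python3 - <<'E'
from h import *
import pickle
from scipy.optimize import least_squares
s,c=pickle.load(open("w1.pkl","rb")); v0=np.load("v.npy")
px=np.array([(208,27),(343,26),(343,54),(208,54),(199,191),(353,192)])
b=np.array([(70,62,91.5),(70,-62,91.5),(42,-62,91.5),(42,62,91.5),(-90,75,80),(-90,-75,80)])/1e3
f=lambda v:(wproj(s,c,box2w(v,b))-px).ravel()
print("resid old",f(v0).round(1)); r=least_squares(f,v0,loss="soft_l1"); print(r.x,r.fun.round(1))
v=.5*(v0+r.x); 
g=least_squares(lambda u:(wproj(s,c,box2w(r.x,tab(u[0],.0015)))-[(202,123),(345,122)]).ravel(),[1.2]); print("a",g.x,g.fun.round(1))
np.save("v.npy",r.x); where()
E
```

```text
resid old [-3.1 -0.2 -1.8 -0.9 -1.4 -0.  -3.3  1.5 -0.1  1.6 -3.1 -0. ]
[ 0.54679824  0.00618544 -0.26738171] [-0.5 -1.3  0.8 -0.7  0.9  0.2 -1.   0.4  1.   0.6 -1.9  0.2]
a [1.15163656] [-1.7 -0.6  0.9  0.4]
t 2.65 box xyz mm [-83.2  -6.5 220.9] yawerr deg 0.2 tz [-0.001 -0.001 -1.   ] F box [-0.37 -0.76 -0.48] w -0.00013819136671952513
```

Emit:
servo_tool(
  deltas="0.065 -0.033 0.3 0 0 0 0; 0.065 -0.032 0.3 0 0 0 0; 0 0 0.25 0 0 0 0; 0 0 0.15 0 0 0 0; 0 0 0.04 0 0 0 0; 0 0 0 0 0 0 0; 0 0 0 0 0 0 0",
)

```text
time: 3.52
ee_pos: [0.4807, 0.0261, 0.1184]
tcp_rot: [[0.966, -0.259, 0.002], [-0.259, -0.966, -0.0], [0.002, -0.0, -1.0]]
contact_force: [-0.3, -0.4, -0.3]
gripper_width: 0.0002
grasp_force: 0.0
```

```bash
python3 -c "
from h import *
where()"
```

```text
t 3.52 box xyz mm [-69.    1.7 118.4] yawerr deg 0.3 tz [ 0.002 -0.    -1.   ] F box [-0.13 -0.5  -0.27] w 0.00020432629348113575
```

Emit:
servo_tool(
  deltas="0.06 -0.01 0.005 0 0 0 0; 0.06 -0.007 0.005 0 0 0 0; 0.05 0 0.005 0 0 0 0; 0.04 0 0.02 0 0 0 0; 0.04 0 0.025 0 0 0 0; 0.035 0 0.03 0 0 0 0; 0.035 0 0.03 0 0 0 0; 0 0 0 0 0 0 0",
)

```text
time: 4.53
ee_pos: [0.5142, 0.0189, 0.1067]
tcp_rot: [[0.966, -0.26, 0.006], [-0.26, -0.966, -0.0], [0.005, -0.001, -1.0]]
contact_force: [2.9, -2.1, 3.7]
gripper_width: 0.0002
grasp_force: 2.3
```

```bash
python3 - <<'E'
from h import *
s=where(); snap("wrist","pics/w2.png")
E
```

```text
t 4.53 box xyz mm [-34.8   3.7 106.7] yawerr deg 0.3 tz [ 0.006 -0.    -1.   ] F box [ 3.4  -1.24  3.68] w 0.00019782626045616696
```

View pics/w2.png

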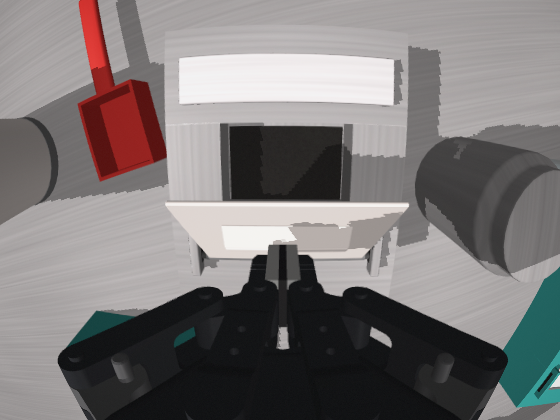

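The wrist view shows the tab partly folded, edge from (167,203) to (408,203), with the fingertips at (283,245) against the step at (223–350, 226–250). I need to find which side of the step the tips are on.

```bash
python3 - <<'E'
from h import *
import pickle
from scipy.optimize import least_squares
_,c=pickle.load(open("w1.pkl","rb")); s=where(); v=np.load("v.npy")
for sl in(0,.003,.006):
    g=least_squares(lambda u:(wproj(s,c,box2w(v,tab(u[0],sl)))-[(167,203),(408,203)]).ravel(),[.8]); a=g.x[0]
    def P(L,n,y): return (-.055+sl+L*np.cos(a)-n*np.sin(a),y,.0825+L*np.sin(a)+n*np.cos(a))
    Q=[P(.05,.0025,.03),P(.05,.0105,.03),P(.055,.0105,.03),P(.055,.0025,.03),P(.004,.0025,.05)]
    print(sl,a,g.fun.round(1),"\n",np.c_[np.array(Q)*1e3,wproj(s,c,box2w(v,Q))].round(0))
t=lambda x,z:s["ee_pos"]+s["tcp_rot"]@np.array([x,0.0,z])
print(wproj(s,c,[t(0,0),t(.011,0),t(-.011,0),t(.011,-.02)]).round())
print(wproj(s,c,box2w(v,np.array([(42,62,91.5),(42,-62,91.5)])/1e3)).round())
E
```

```text
t 4.58 box xyz mm [-35.    3.6 106.8] yawerr deg 0.3 tz [ 0.005 -0.    -1.   ] F box [ 2.34 -1.07  4.59] w -0.00012703344817164208
0 0.8755403463202364 [-1.7 -0.9  4.3  0. ] 
 [[-25.  30. 122. 228. 235.]
 [-31.  30. 128. 227. 250.]
 [-28.  30. 131. 226. 247.]
 [-22.  30. 126. 227. 232.]
 [-54.  50.  87. 209. 257.]]
0.003 0.9090834034931656 [-3.4 -1.2  6.1 -0.1] 
 [[-23.  30. 123. 228. 232.]
 [-30.  30. 128. 227. 248.]
 [-26.  30. 132. 225. 245.]
 [-20.  30. 127. 226. 229.]
 [-52.  50.  87. 209. 253.]]
0.006 0.942455896611887 [-5.  -1.3  7.9 -0.3] 
 [[-22.  30. 124. 227. 230.]
 [-28.  30. 129. 227. 246.]
 [-25.  30. 133. 225. 244.]
 [-19.  30. 128. 226. 227.]
 [-49.  50.  87. 208. 249.]]
[[281. 242.]
 [281. 223.]
 [281. 260.]
 [281. 237.]]
[[179. 103.]
 [396. 105.]]
```

```bash
python3 - <<'E'
import cv2,numpy as np
f=lambda n:cv2.resize(cv2.imread(n)[190:290,210:360],None,fx=5,fy=5,interpolation=cv2.INTER_CUBIC)
a=f("pics/w1.png");b=f("pics/w2.png")
g=lambda n:cv2.resize(cv2.imread(n)[215:275,245:320],None,fx=5.3,fy=5.3,interpolation=cv2.INTER_CUBIC)
a,b=[cv2.convertScaleAbs(g(n),alpha=1.3,beta=30) for n in("pics/w1.png","pics/w2.png")]
cv2.imwrite("pics/c3.png",np.hstack([a,b]))
E
```

```text
(no output)
```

View pics/c3.png

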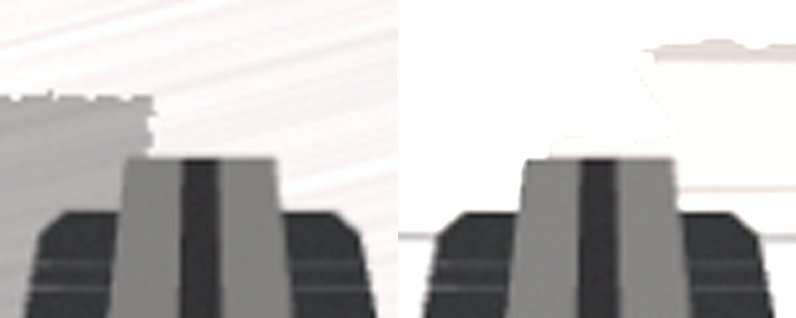

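The crop shows the fingertips drawn over the step's rows 245–250, so the tip isn't where I modelled it. I check with the fixed camera, marking the TCP.

```bash
python3 - <<'E'
from h import *
s=where(); c=snap("scene","pics/s2.png"); v=np.load("v.npy")
t=lambda x,y,z:s["ee_pos"]+s["tcp_rot"]@np.array([x,y,z])
p=proj(c,[t(0,0,0),t(.011,0,0),t(-.011,0,0),t(.011,0,-.025),t(-.011,0,-.025)]); print(p.round(1))
a=.876;P=lambda L,n,y:(-.055+L*np.cos(a)-n*np.sin(a),y,.0825+L*np.sin(a)+n*np.cos(a))
q=proj(c,box2w(v,[P(.09,.0025,.05),P(.09,.0025,-.05),P(.05,.0105,.03),P(.05,.0105,-.03),P(.004,.0025,.05)])); print(q.round(1))
x0,y0=225,150; k=6
im=cv2.imread("pics/s2.png")[y0:y0+100,x0:x0+120]; im=cv2.resize(im,None,fx=k,fy=k,interpolation=cv2.INTER_CUBIC)
for pts,col in((p,(0,0,255)),(q,(0,255,0))):
    for u in pts: cv2.circle(im,tuple(int(w) for w in (u-[x0,y0]+.5)*k),3,col,1)
cv2.imwrite("pics/c4.png",im)
E
```

```text
t 4.58 box xyz mm [-35.    3.6 106.8] yawerr deg 0.3 tz [ 0.005 -0.    -1.   ] F box [ 2.34 -1.07  4.59] w -0.00012703344817164208
[[286.1 212.7]
 [282.5 213.5]
 [289.6 212. ]
 [282.8 206.6]
 [290.  205.1]]
[[280.3 212.2]
 [268.3 191.4]
 [288.3 212.8]
 [280.9 200.4]
 [298.1 226.6]]
```

View pics/c4.png

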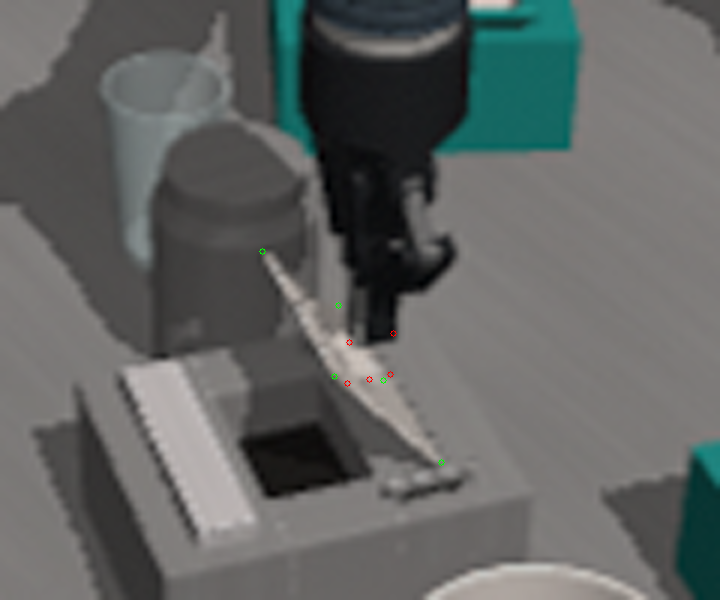

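The scene crop shows the real finger end at crop (355–395, 340), about 25 mm short of the stated TCP at (369,379). The fingers are resting on top of the step at (350,350). I back off and redo the sweep with that 25 mm offset.

Emit:
servo_tool(
  deltas="0 0 -0.15 0 0 0 0; 0 0 -0.2 0 0 0 0; -0.1 0.02 0 0 0 0 0; -0.15 0.016 0 0 0 0 0; -0.07 0 0 0 0 0 0; 0 0 0.2 0 0 0 0; 0 0 0.2 0 0 0 0; 0 0 0.1 0 0 0 0; 0 0 0 0 0 0 0; 0 0 0 0 0 0 0",
)

```text
time: 5.88
ee_pos: [0.4798, 0.0244, 0.0909]
tcp_rot: [[0.966, -0.259, 0.001], [-0.259, -0.966, 0.0], [0.001, -0.0, -1.0]]
contact_force: [0.3, -0.3, 0.4]
gripper_width: -0.0001
grasp_force: 0.0
```

```bash
python3 -c "
from h import *
where()
c=snap('wrist','pics/w3.png')"
```

```text
t 5.88 box xyz mm [-69.5  -0.2  90.9] yawerr deg 0.3 tz [ 0.001  0.    -1.   ] F box [ 0.35 -0.16  0.43] w -9.835676279837487e-05
```

Emit:
servo_tool(
  deltas="0.06 0 0 0 0 0 0; 0.06 0 0 0 0 0 0; 0.06 0 0 0 0 0 0; 0.04 0 0.02 0 0 0 0; 0.04 0 0.02 0 0 0 0; 0.035 0 0.03 0 0 0 0; 0.035 0 0.03 0 0 0 0; 0 0 0 0 0 0 0",
)

```text
time: 6.92
ee_pos: [0.5112, 0.0157, 0.08]
tcp_rot: [[0.966, -0.259, -0.0], [-0.259, -0.966, 0.0], [-0.0, -0.0, -1.0]]
contact_force: [0.2, -0.2, -0.1]
gripper_width: -0.0
grasp_force: 0.0
```

```bash
python3 - <<'E'
from h import *
s=where(); c=snap("wrist","pics/w4.png")
g=cv2.imread("pics/w4.png"); w3=cv2.imread("pics/w3.png")
cv2.imwrite("pics/c5.png",np.hstack([cv2.resize(w3[100:300,150:420],(400,296)),cv2.resize(g[100:300,150:420],(400,296))]))
E
```

```text
t 6.92 box xyz mm [-36.9  -0.2  80. ] yawerr deg 0.3 tz [-0.  0. -1.] F box [ 0.19 -0.11 -0.06] w -3.60345844687872e-05
```

View pics/c5.png

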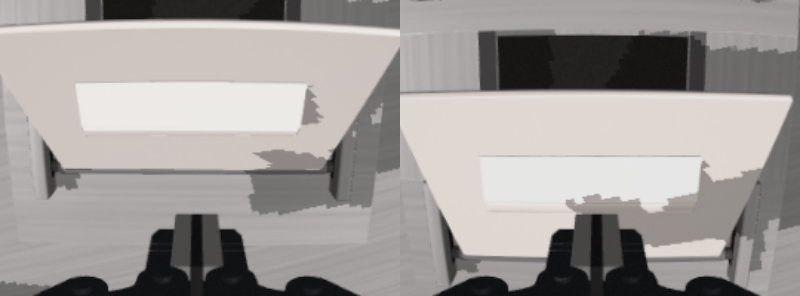

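The left half (before) shows the fingers clear behind the tab. The right half (after) shows the tips at crop (597,215), just on the hinge side of the step's foot at row 210, as intended. I continue the arc.

Emit:
servo_tool(
  deltas="0.028 0 0.03 0 0 0 0; 0.025 0 0.03 0 0 0 0; 0.013 0 0.033 0 0 0 0; 0.013 0 0.033 0 0 0 0; 0 0 0 0 0 0 0",
)

```text
time: 7.6
ee_pos: [0.5192, 0.0136, 0.0675]
tcp_rot: [[0.966, -0.259, 0.001], [-0.259, -0.966, 0.0], [0.001, -0.0, -1.0]]
contact_force: [-0.2, -0.4, 1.7]
gripper_width: -0.0001
grasp_force: 0.3
```

```bash
cat >> h.py <<'E'
def edge(f,sl=(0,.003)):
    """tab angle from the wrist picture: bright-to-dark row of the free edge near the box's middle, by matching the edge's predicted rows"""
    import pickle
    _,c=pickle.load(open("w1.pkl","rb")); s=ctrl.get_state(); v=np.load("v.npy")
    im=cv2.cvtColor(cv2.imread(f),cv2.COLOR_BGR2GRAY).astype(float); g=cv2.Sobel(cv2.GaussianBlur(im,(3,3),0),cv2.CV_64F,0,1)
    for q in sl:
        A=np.arange(-.05,1.3,.01); sc=[]
        for a in A:
            e=tab(a,q); e=e[0]+(e[1]-e[0])*np.linspace(.25,.75,60)[:,None]; p=wproj(s,c,box2w(v,e)).round().astype(int)
            ok=(p[:,1]>0)&(p[:,1]<419)&(p[:,0]>0)&(p[:,0]<559); sc.append(g[p[ok,1],p[ok,0]].mean() if ok.all() else -999)
        i=np.argsort(sc)[::-1][:3]; print("slide",q,"a",A[i].round(2),np.array(sc)[i].round(0))
E
python3 - <<'E'
from h import *
s=where(); c=snap("wrist","pics/w5.png"); edge("pics/w5.png")
E
```

```text
t 7.6 box xyz mm [-28.6  -0.1  67.5] yawerr deg 0.3 tz [ 0.001  0.    -1.   ] F box [-0.07 -0.41  1.67] w -0.00012023445394468933
slide 0 a [0.19 0.2  0.18] [278. 276. 251.]
slide 0.003 a [0.29 0.3  0.28] [274. 270. 160.]
```

Emit:
servo_tool(
  deltas="0.007 0 0.03 0 0 0 0; 0.003 0 0.03 0 0 0 0; 0 0 0.015 0 0 0 0; 0 0 0.01 0 0 0 0; 0 0 0 0 0 0 0",
)

```text
time: 8.28
ee_pos: [0.5208, 0.0132, 0.0601]
tcp_rot: [[0.966, -0.259, 0.002], [-0.259, -0.966, -0.0], [0.002, -0.0, -1.0]]
contact_force: [-0.6, -0.9, 5.1]
gripper_width: -0.0001
grasp_force: 2.5
```

```bash
python3 - <<'E'
from h import *
s=where(); c=snap("wrist","pics/w6.png"); edge("pics/w6.png",(0,.003,.005))
E
```

```text
t 8.28 box xyz mm [-26.9  -0.1  60.1] yawerr deg 0.3 tz [ 0.002 -0.    -1.   ] F box [-0.37 -1.01  5.14] w -6.29422968878531e-05
slide 0 a [0.02 0.03 0.01] [244. 244. 239.]
slide 0.003 a [0.19 0.2  0.18] [240. 230. 188.]
slide 0.005 a [0.27 0.26 0.28] [229. 222. 125.]
```

Emit:
servo_tool(
  deltas="0 0 0.01 0 0 0 0; 0.03 0 0 0 0 0 0; 0.03 0 0 0 0 0 0; 0.03 0 0 0 0 0 0; 0 0 0 0 0 0 0",
)

```text
time: 8.95
ee_pos: [0.5285, 0.0111, 0.0598]
tcp_rot: [[0.966, -0.259, -0.001], [-0.259, -0.966, -0.001], [-0.0, 0.001, -1.0]]
contact_force: [-3.6, -0.9, 11.8]
gripper_width: 0.0001
grasp_force: 5.9
```

```bash
python3 - <<'E'
from h import *
s=where(); c=snap("wrist","pics/w7.png"); edge("pics/w7.png",(0,.003,.005))
E
```

```text
t 8.95 box xyz mm [-18.9  -0.   59.8] yawerr deg 0.3 tz [-0.001 -0.001 -1.   ] F box [-3.27 -1.79 11.83] w 6.351394575640177e-05
slide 0 a [0.55 0.77 0.93] [96. 31. 15.]
slide 0.003 a [0.59 0.8  0.81] [93. 33. 13.]
slide 0.005 a [0.61 0.62 0.82] [44. 35. 34.]
```

```bash
cat >> h.py <<'E'
def slide(f):
    import pickle
    _,c=pickle.load(open("w1.pkl","rb")); s=ctrl.get_state(); v=np.load("v.npy")
    im=cv2.cvtColor(cv2.imread(f),cv2.COLOR_BGR2GRAY).astype(float); g=cv2.Sobel(cv2.GaussianBlur(im,(3,3),0),cv2.CV_64F,0,1)
    B=np.arange(-.01,.06,.0005)
    def best(x,z,y,sgn=1):
        sc=[]
        for b in B:
            P=np.c_[np.full(40,x+b),np.linspace(y[0],y[1],40),np.full(40,z)]; p=wproj(s,c,box2w(v,P)).round().astype(int)
            ok=(p[:,1]>0)&(p[:,1]<419); sc.append(sgn*np.median(g[p[:,1].clip(0,419),p[:,0]]) if ok.all() else -999)
        sc=np.array(sc); pk=[i for i in range(1,len(B)-1) if sc[i]>=sc[i-1] and sc[i]>sc[i+1] and sc[i]>20]
        return [(round(B[i]*1e3,1),round(sc[i])) for i in pk]
    print("free edge",best(.035,.085,(-.03,.03))); print("step slope foot",best(.01,.085,(.02,.028)),best(.01,.085,(.02,.028),-1))
    print("lip front lower",best(.042,.0875,(-.03,.03),-1))
E
python3 - <<'E'
from h import *
slide("pics/w6.png"); slide("pics/w7.png"); where()
im=np.hstack([cv2.imread(f"pics/w{i}.png")[0:300,80:480] for i in(6,7)]); cv2.imwrite("pics/c6.png",im)
E
```

```text
free edge [(np.float64(8.0), 239), (np.float64(43.0), 162)]
step slope foot [(np.float64(-9.5), 93), (np.float64(-4.5), 131), (np.float64(33.0), 249)] [(np.float64(-8.5), 80), (np.float64(-3.5), 79), (np.float64(10.5), 53), (np.float64(34.5), 50), (np.float64(40.5), 164)]
lip front lower [(np.float64(2.5), 47), (np.float64(8.5), 149)]
free edge [(np.float64(6.0), 120), (np.float64(35.0), 185), (np.float64(53.0), 20)]
step slope foot [(np.float64(-9.5), 26), (np.float64(-4.5), 138), (np.float64(31.0), 95)] [(np.float64(-8.5), 25), (np.float64(-3.5), 97), (np.float64(10.5), 49), (np.float64(32.0), 95)]
lip front lower [(np.float64(0.5), 95)]
t 9.0 box xyz mm [-18.9  -0.1  59.8] yawerr deg 0.3 tz [-0.    -0.001 -1.   ] F box [-3.92 -1.53 11.58] w -2.7155336830358513e-05
```

View pics/c6.png

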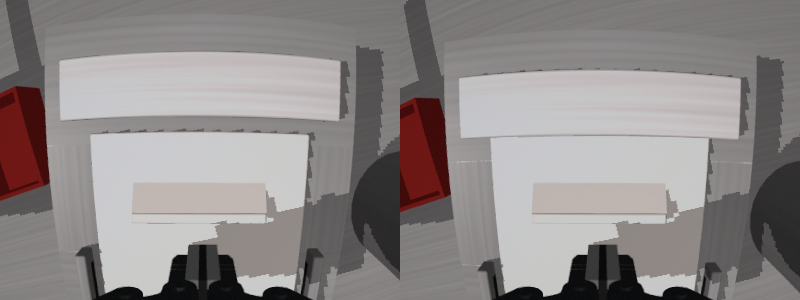

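Left: tab flat, its free edge at row 133, clear of the lip front at row 120. Right: the tab has moved about 8 mm with the fingers, and its edge is just passing beneath the lip front at row 138. I ease the pressure slightly and keep sliding.

Emit:
servo_tool(
  deltas="0.02 0 -0.005 0 0 0 0; 0.03 0 0 0 0 0 0; 0.03 0 0 0 0 0 0; 0.03 0 0 0 0 0 0; 0 0 0 0 0 0 0",
)

```text
time: 9.62
ee_pos: [0.5386, 0.0083, 0.0598]
tcp_rot: [[0.966, -0.259, -0.002], [-0.259, -0.966, -0.001], [-0.001, 0.001, -1.0]]
contact_force: [-3.5, -0.8, 11.1]
gripper_width: -0.0002
grasp_force: 5.1
```

```bash
cat >> h.py <<'E'
def step(f):
    """box x of rows seen at y=+25 mm, deck side of the step: strongest vertical gradients between x=-10..45 mm at z=85 (plate), converted to mm"""
    import pickle
    _,c=pickle.load(open("w1.pkl","rb")); s=ctrl.get_state(); v=np.load("v.npy")
    im=cv2.cvtColor(cv2.imread(f),cv2.COLOR_BGR2GRAY).astype(float)
    B=np.arange(-.005,.05,.0005); pr=[]
    for b in B:
        P=np.c_[np.full(9,b),np.linspace(.016,.028,9),np.full(9,.085)]; p=wproj(s,c,box2w(v,P)).astype(np.float32)
        pr.append(np.median(cv2.remap(im.astype(np.float32),p[:,:1],p[:,1:],1)))
    d=np.diff(pr); i=[k for k in range(1,len(d)-1) if abs(d[k])>4 and abs(d[k])>=abs(d[k-1]) and abs(d[k])>abs(d[k+1])]
    print("edges (box x mm, grey step):",[(round(float(B[k]*1e3+.25),1),round(float(d[k]))) for k in i])
E
python3 - <<'E'
from h import *
s=where(); c=snap("wrist","pics/w8.png"); step("pics/w8.png")
E
```

```text
t 9.62 box xyz mm [-8.5 -0.1 59.8] yawerr deg 0.3 tz [-0.002 -0.001 -1.   ] F box [-3.18 -1.72 11.1 ] w -0.00016885595314988143
edges (box x mm, grey step): [(11.2, -11), (15.7, -30), (16.7, 39), (30.7, 10), (40.7, -33), (41.7, 27)]
```

Emit:
servo_tool(
  deltas="0.02 0 0 0 0 0 0; 0.02 0 0 0 0 0 0; 0.02 0 0 0 0 0 0; 0 0 0 0 0 0 0",
)

```text
time: 10.18
ee_pos: [0.5417, 0.0075, 0.0596]
tcp_rot: [[0.966, -0.259, -0.007], [-0.259, -0.966, -0.001], [-0.007, 0.003, -1.0]]
contact_force: [-9.1, 0.7, 14.1]
gripper_width: 0.0001
grasp_force: 7.3
```

```bash
python3 - <<'E'
from h import *
s=where(); c=snap("wrist","pics/w9.png"); step("pics/w9.png")
E
```

```text
t 10.18 box xyz mm [-5.3 -0.1 59.6] yawerr deg 0.3 tz [-0.007 -0.001 -1.   ] F box [-8.96 -1.71 14.09] w 7.608734767819803e-05
edges (box x mm, grey step): [(14.2, -43), (19.2, -24), (20.2, 17), (34.2, 14), (40.7, -21), (41.7, 17)]
```

The force along x jumped to 9 N and travel stopped at about 22 mm, so the tab is fully home. I lift straight off.

Emit:
servo_tool(
  deltas="0 0 -0.03 0 0 0 0; 0 0 -0.05 0 0 0 0; 0 0 -0.2 0 0 0 0; -0.1 0 -0.4 0 0 0 0; -0.1 0 -0.4 0 0 0 0; 0 0 -0.3 0 0 0 0; 0 0 0 0 0 0 0; 0 0 0 0 0 0 0; 0 0 0 0 0 0 0; 0 0 0 0 0 0 0",
)

```text
time: 11.48
ee_pos: [0.5247, 0.0118, 0.1955]
tcp_rot: [[0.966, -0.259, -0.003], [-0.259, -0.966, 0.0], [-0.003, 0.0, -1.0]]
contact_force: [-1.1, -0.2, -0.5]
gripper_width: 0.0002
grasp_force: 0.0
```

```bash
python3 - <<'E'
from h import *
s=where(); c=snap("wrist","pics/w10.png"); step("pics/w10.png"); edge("pics/w10.png",(0,.022))
# compare slope-foot / step edges between fitted flat models: hinge end of the plate & side edges vs slide
import pickle; _,c0=pickle.load(open("w1.pkl","rb")); v=np.load("v.npy")
im=cv2.cvtColor(cv2.imread("pics/w10.png"),cv2.COLOR_BGR2GRAY)
for x in range(-60,50,4):
    p=wproj(s,c0,box2w(v,[(x/1e3,y,.085) for y in(.062,.053,.047,.044,.02,-.044,-.047,-.053)])).round().astype(int); print(x,[int(im[b,a]) for a,b in p])
a,b=[cv2.imread(f"pics/top{i}.png") if i==0 else None for i in(0,1)]
t=snap("top","pics/top1.png"); b=cv2.imread("pics/top1.png"); d=cv2.absdiff(a,b).max(2)
for n,(x,y,r) in dict(pitcher=(150,150,30),scoop=(223,158,22),canister=(329,217,18),glass=(370,227,16)).items(): print(n,int((d[y-r:y+r,x-r:x+r]>40).sum()))
E
```

```text
t 11.47 box xyz mm [-22.8  -0.4 195.5] yawerr deg 0.3 tz [-0.003  0.    -1.   ] F box [-1.04 -0.52 -0.48] w 0.0002041995698122716
edges (box x mm, grey step): [(15.2, -6), (20.7, -18), (41.7, -10), (42.7, 13)]
slide 0 a [1.05 1.06 0.47] [128.  61.  56.]
slide 0.022 a [1.29 1.28 0.55] [132. 113.  60.]
-60 [168, 104, 134, 158, 159, 163, 163, 148]
-56 [165, 103, 102, 155, 154, 160, 160, 162]
-52 [170, 105, 103, 159, 159, 158, 157, 78]
-48 [171, 105, 105, 150, 160, 161, 162, 105]
-44 [171, 103, 103, 158, 157, 158, 159, 132]
-40 [168, 105, 148, 161, 158, 158, 159, 160]
-36 [173, 102, 103, 157, 154, 155, 155, 84]
-32 [177, 65, 115, 115, 123, 120, 120, 75]
-28 [175, 103, 231, 230, 231, 231, 231, 99]
-24 [163, 103, 231, 231, 231, 231, 231, 120]
-20 [164, 122, 231, 231, 231, 231, 230, 167]
-16 [165, 159, 231, 231, 231, 230, 231, 166]
-12 [165, 159, 230, 231, 231, 230, 231, 164]
-8 [165, 160, 231, 231, 231, 231, 231, 165]
-4 [164, 161, 230, 231, 231, 231, 230, 144]
0 [165, 160, 231, 230, 231, 231, 230, 164]
4 [165, 161, 231, 231, 230, 230, 230, 156]
8 [165, 161, 231, 231, 231, 230, 230, 164]
12 [165, 162, 230, 230, 230, 230, 230, 134]
16 [166, 160, 231, 230, 222, 230, 231, 164]
20 [165, 163, 230, 230, 221, 230, 230, 127]
24 [165, 164, 230, 230, 218, 230, 230, 164]
28 [166, 164, 230, 230, 219, 230, 230, 110]
32 [168, 166, 230, 229, 218, 230, 230, 163]
36 [166, 165, 230, 230, 230, 230, 230, 139]
40 [165, 165, 230, 230, 230, 229, 229, 123]
44 [226, 225, 226, 225, 224, 223, 224, 223]
48 [228, 228, 228, 228, 226, 223, 223, 224]
pitcher 0
scoop 232
canister 16
glass 1
```

The plate reads flat and bright from box x ≈ -29 mm up to the lip. That puts the hinge at -33 mm, i.e. slide 22 mm. I check that the scoop difference is only shadow.

```bash
python3 - <<'E'
from h import *
for i in(0,1):
    h=cv2.cvtColor(cv2.imread(f"pics/top{i}.png"),cv2.COLOR_BGR2HSV); m=((h[...,0]<8)|(h[...,0]>172))&(h[...,1]>150)&(h[...,2]>40); y,x=np.nonzero(m); print(len(x),x.min(),x.max(),y.min(),y.max(),x.mean().round(1),y.mean().round(1))
c=snap("wrist","pics/w11.png"); where(); print(cv2.absdiff(cv2.imread("pics/w10.png"),cv2.imread("pics/w11.png"))[0:230].max())
E
```

```text
716 212 232 125 184 222.4 164.1
633 212 232 126 184 221.4 164.0
t 11.62 box xyz mm [-22.3  -0.2 196.1] yawerr deg 0.3 tz [-0.001  0.    -1.   ] F box [-1.03 -0.83  0.43] w 0.000167654550651953
94
```

```bash
python3 -c "
from h import *
print(ctrl.job_done())"
```

```text
the job is handed in; nothing more can be done
None
```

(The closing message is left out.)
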